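# Shut the component drawers and close the retaining bar

## Robot

A 7-joint arm with a two-finger parallel gripper is mounted at the origin on the work surface. World frame = base frame: x ahead of the robot, y to its left, z up, the work surface at z = 0. Lengths are in mm, angles in degrees, forces in N, time in s.
With the tool pointing down it reaches from about 425 to 925 mm from the base axis. Payload 6.8 kg.
Tool frame: the origin (TCP) lies on the centre line of the jaws, within the pads' length; the fingertips stand 25 mm ahead of it and the grasp point (between the pads) lies 6 mm ahead of it; y points along the fingers, z is the direction in which the jaws open and shut, and the axes are right-handed (so a half turn about y gives the same grasp; the last joint's range is limited). The gripper opens to 88 mm and grips with 3 to 60 N. Pads are 20 mm wide; open, the fingers measure 115 mm over their backs; the gripper's body (75 mm by 178 mm) begins 61 mm behind the grasp point.
Start: joints at [-6.194, 27.33, 1.283, 89.118, -0.659, 63.558, -4.761], TCP at [675.016, 0.006, 247.664] pointing down, gripper open.
Joint ranges: [-169.35, 169.35], [-19.33, 120.38], [-80.79, 83.38], [13.8, 139.57], [-78.32, 258.32], [9.67, 109.79], [-169.56, 169.56]. Speed limits (degrees/s): [136.94, 136.94, 180, 180, 180, 180, 180].

## Interface

Orientations are given as a 3x3 rotation matrix whose columns are the frame's x, y, z axes.
In Python, from plant import bot gives the robot as it stands. Calls block until the motion is done:
- bot.move_pose(position, orientation): joint-space move of the TCP to a pose.
- bot.servo_line(position, rot=None, velocity=150): straight line of the TCP; rot=None keeps the orientation; velocity is the mean speed in mm/s.
- bot.move_joints(angles): joint-space move.
- bot.gripper_to(opening, squeeze=None): finger opening in mm; squeeze is the grip in N (None keeps the last); returns when the fingers have stopped.
- bot.wait(seconds).
- bot.solve_ik(position, orientation): joint angles nearest the present ones, or None.
- bot.read_camera(name): name is "scene" or "side" or "wrist"; returns the picture (420x560x3 uint8, red, green, blue); there is no depth.
- bot.calibration(name): a dict with "fov_y" (degrees; the focal length in pixels is half the picture's height over the tangent of half this angle, whatever the lens; pixels are square), "cx", "cy" (the principal point, pixels), "k1" (the pictures are not rectified: a ray, as slopes to the right and down, at radius r is drawn at 1 + k1 r^2 times it, then the intrinsics apply), "pose" (4x4, takes a point from camera to world coordinates). Camera axes: x right, y down, z forward; pixel columns grow to the right and rows downward; lengths in mm; the calibration is good to about 2 mm. A picture is of the moment at which its call begins: read the wrist's pose just before it. calibration takes no time and is no camera call; for the wrist camera it gives the pose at the moment of the call.
A pose or a line that the arm cannot do raises bot.Unreachable and nothing moves.
- bot.hand_in(): hands the job in, once; it reports no verdict.
Readings, each from a call of its own:
- bot.read_time_s(): time.
- bot.read_joint_pos(): joint angles.
- bot.read_dq(): joint speeds.
- bot.read_joint_torque(): joint torques, N m.
- bot.read_eef_pos(): TCP position.
- bot.read_tcp_rot(): TCP orientation.
- bot.read_ft_force(): force on the tool from outside, world axes, zero at the start.
- bot.read_moment(): the same for the moment, N m.
- bot.read_finger_gap(): finger opening in mm.
Only numpy, scipy, OpenCV 4.12 (cv2) and the standard library are available. Lean on these libraries where they do the work, as an engineer would, in place of code of your own. Each camera call takes 0.05 s, during which the arm holds its last target. There are 200 camera calls.

## Task

Close up the small drawer rack on the bench: push both of its blue drawers fully home into their slots with the fingertips, then push the hinged metal retaining bar round until it lies flat across the two drawer fronts. Only push: do not lift or carry the drawers, and leave the things standing around undisturbed. Back away from everything at the end.

Things in the scene. Friction and masses are not known exactly. Their poses are not given: they have to be found in the camera images.
- rack: Low grey steel drawer rack, fixed, 170 (x) by 219 (y) by 73 mm high, bottomless: the drawers slide on the table. Origin at table height, mid-width. Its +x points away from the robot, into the slots (the pushing direction), +y to the left seen from the robot. Two slots 102 mm wide, centred at y = +53.5 and -53.5 mm; front at x = -82.5, inner face of the back wall at x = +82.5 mm.
- shelf_edge (a point): Middle of the front edge of the rack's shelf, on its top, 73 mm above the table, 72.5 mm behind the rack's front. The shelf covers only the rear part; in front of it the slots are open above. Side walls 73 mm high, divider between the slots 60 mm.
- drawer_a: One of two equal blue plastic drawers (open-topped, loose, 0.3 to 0.6 kg, 165 x 96 x 58 mm high, walls 4 mm), in either slot, at first standing out 40 to 100 mm. Origin at the centre of its underside, axes like the rack's. Fully home: origin at x = 0 in the rack's frame, back against the back wall, front level with the ends of the rack's side walls.
- drawer_a_front (a point): Middle of the outer face of drawer A's front (the face towards the robot), 40 mm above the table.
- drawer_b: The other blue drawer, same size and axes as drawer A; only contents and inner dividers differ. Both slide with a few newtons of friction, have no catch, and stay where they are left.
- drawer_b_front (a point): Middle of the outer face of drawer B's front, 40 mm above the table.
- bar (a joint): Opening angle (rad) of the flat aluminium retaining bar: 0 = shut, across both drawer fronts, its inner face 6 mm clear of them; 1.57 = pointing from the rack towards the robot; at first 1.65 to 1.95, swung aside to the left (limit 2.2). The hinge is slightly stiff (1 N at 140 mm from it); the bar stays where it is left. A drawer standing out blocks it.
- bar_hinge (a point): Point on the bar's vertical hinge axis at the rack's front left corner, 44 mm above the table (rack frame x = -92.5, y = +122 mm). The bar is 8 mm thick and reaches 224 mm from this axis; lower edge 30, upper edge 58 mm above the table.
- bar_mid (a point): Point inside the bar on its centre line, 140 mm from the hinge axis, 44 mm above the table. Its axes turn with the bar: x across the thickness, +x towards the drawers when shut, so the face to push on is the -x face; -y along the bar to its free end.
- spool: Bystander, leave alone: steel solder spool standing on the rack's shelf, 48 mm across, 40 mm high, origin under its centre.
- bottle: Bystander, leave alone: white bottle with a red cap, 40 mm across, 110 mm high, origin under its centre, to the right of the drawers.
- cup: Bystander, leave alone: white plastic cup, 68 mm across, 75 mm high, origin under its centre, left of the rack.
- tape: Bystander, leave alone: black tape roll lying flat, 84 mm across, 22 mm high, origin under its centre, right of the rack.
- screwdriver: Bystander, leave alone: screwdriver lying on the table at the right, along its x axis, origin at its middle.
- jar: Bystander, leave alone: amber jar, 52 mm across, 60 mm high, origin under its centre, at the left.
Things that resemble listed ones, but are neither listed nor needed, are in the scene too. Leave any pink look-alike of the drawer_b alone.

How it is judged (in metres and radians):
On the way, in this order (a step that is already met when the one before it is completed fails the run):
1. both drawers are fully home while the bar is still swung open (x of drawer_a in the frame of rack between -0.006 and 0.01 m and x of drawer_b in the frame of rack between -0.006 and 0.01 m and y of drawer_a in the frame of rack between -0.065 and 0.065 m and height (world z) of each of drawer_a, drawer_b below 0.008 m and y of drawer_b in the frame of rack between -0.065 and 0.065 m and value of joint bar above 0.6 rad), for 0.2 s.
2. the bar lies across the drawer fronts (value of joint bar below 0.06 rad), for 0.2 s.
At the end, for the whole second after the job is handed in: Both drawers within 6 mm of fully home, flat on the table in their slots and at rest, and the bar within 0.06 rad of shut (x of drawer_a in the frame of rack between -0.006 and 0.01 m and x of drawer_b in the frame of rack between -0.006 and 0.01 m and y of drawer_a in the frame of rack between -0.065 and 0.065 m and height (world z) of each of drawer_a, drawer_b below 0.008 m and y of drawer_b in the frame of rack between -0.065 and 0.065 m and value of joint bar below 0.06 rad and linear speed of each of drawer_a, drawer_b below 0.02 m/s); the robot touches nothing.
It fails at once if a drawer is lifted or tipped (8 mm or 0.2 rad) (height (world z) of any of drawer_a, drawer_b above 0.008 m or angle between any of drawer_a, drawer_b's own z axis and vertical above 0.2 rad).
It fails at once if a bystander is moved more than 30 mm or knocked over (distance of any of spool, bottle, cup, tape, screwdriver, jar from where it was at the start of the episode above 0.03 m or angle between any of spool, bottle, cup, tape, jar's own z axis and vertical above 0.5 rad).
It also fails if it takes over 58 s, if anything falls off the work surface, if the arm or the gripper's body presses on something with over 40 N, if the wrist force passes 120 N, or if a joint passes its speed limit or range.

## Working session

There is one attempt and no reset: what is moved stays moved. The work goes in short steps, each a Python script; the robot and the scene stay as the last script left them, time stands still between calls to the robot, and variables do not carry over. Pictures are saved under pics/ and viewed, about 8 in all and at most 12, crops included, and the job is handed in when it is done.

```bash
mkdir -p pics; ls
python3 - <<'E'
from plant import bot
import cv2
for n in ("scene","side"):
    im=bot.read_camera(n); cv2.imwrite(f"pics/{n}0.png",cv2.resize(im[:,:,::-1],(784,588),interpolation=cv2.INTER_CUBIC))
    c=bot.calibration(n); print(n,c)
print(bot.read_tcp_rot(),bot.read_time_s())
E
```

```text
pics
scene {'fov_y': 55.133335432959186, 'cx': 283.5951279820094, 'cy': 209.381794566029, 'k1': -0.010496003885807025, 'pose': array([[ 7.67744008e-01,  5.52667021e-01, -3.24234951e-01,
         8.30085017e+02],
       [ 6.40753622e-01, -6.63759892e-01,  3.85820687e-01,
        -3.90461895e+02],
       [-1.98378655e-03, -5.03966239e-01, -8.63721075e-01,
         9.71080034e+02],
       [ 0.00000000e+00,  0.00000000e+00,  0.00000000e+00,
         1.00000000e+00]])}
side {'fov_y': 45.91220156388037, 'cx': 276.93108786389314, 'cy': 202.9757743175541, 'k1': -0.10695122651666726, 'pose': array([[-9.58659227e-01, -1.86880971e-01,  2.14587950e-01,
         1.88574972e+02],
       [-2.84552085e-01,  6.33854502e-01, -7.19206911e-01,
         1.01629552e+03],
       [-1.61145225e-03, -7.50535791e-01, -6.60827837e-01,
         9.71255543e+02],
       [ 0.00000000e+00,  0.00000000e+00,  0.00000000e+00,
         1.00000000e+00]])}
[[ 8.29359313e-06 -1.54767650e-03  9.99998802e-01]
 [-9.99999992e-01 -1.24371134e-04  8.10111649e-06]
 [ 1.24358447e-04 -9.99998795e-01 -1.54767752e-03]] 0.1
```

View pics/scene0.png

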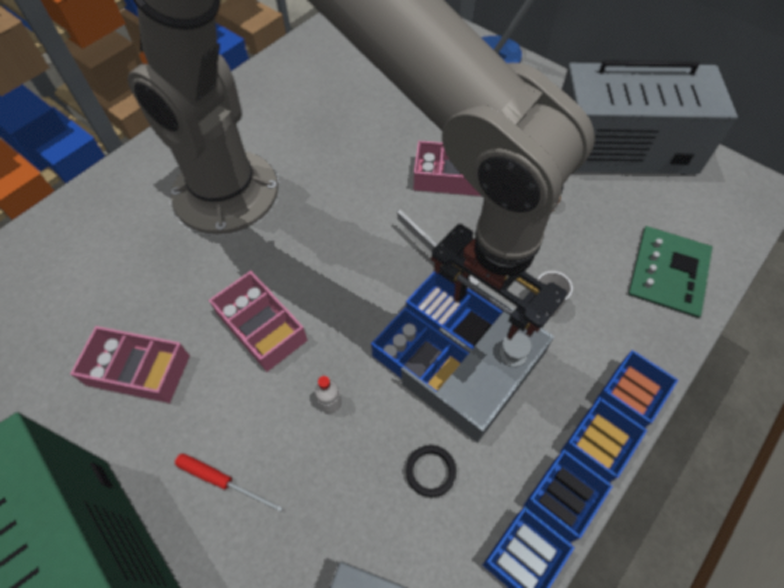

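View pics/side0.png

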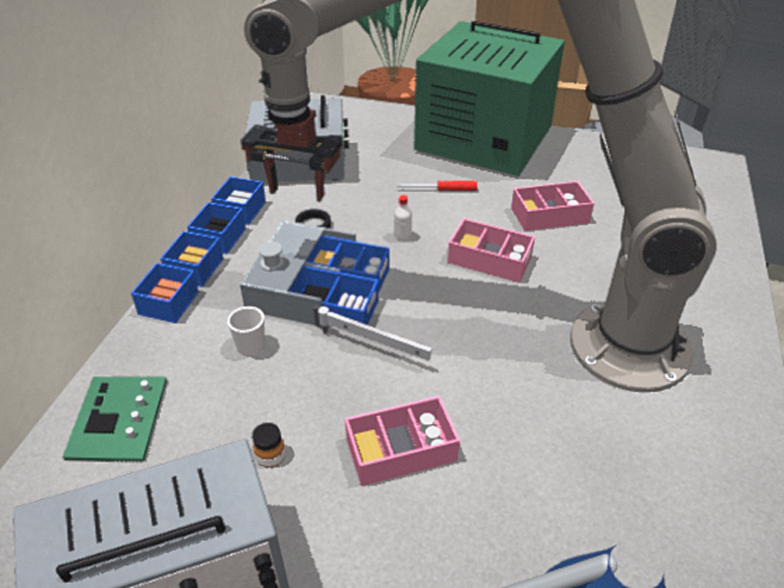

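The side view shows the rack at about (310,270) of the 784-px picture, with both drawers standing out towards the robot. The bar's hinge is near (323,317) and its free end near (430,353). The cup is at (247,330), and the spool is on the shelf at (272,255). I'll enlarge both views.

Run:
```python
from plant import bot
import cv2
for n,(x,y,w,h) in (("side",(165,150,150,112)),("scene",(255,140,150,175))):
    im=bot.read_camera(n)[y:y+h,x:x+w,::-1]; s=5 if n=="side" else 3.4
    cv2.imwrite(f"pics/{n}1.png",cv2.resize(im,None,fx=s,fy=s,interpolation=cv2.INTER_CUBIC))
```

```text
(no output)
```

View pics/side1.png

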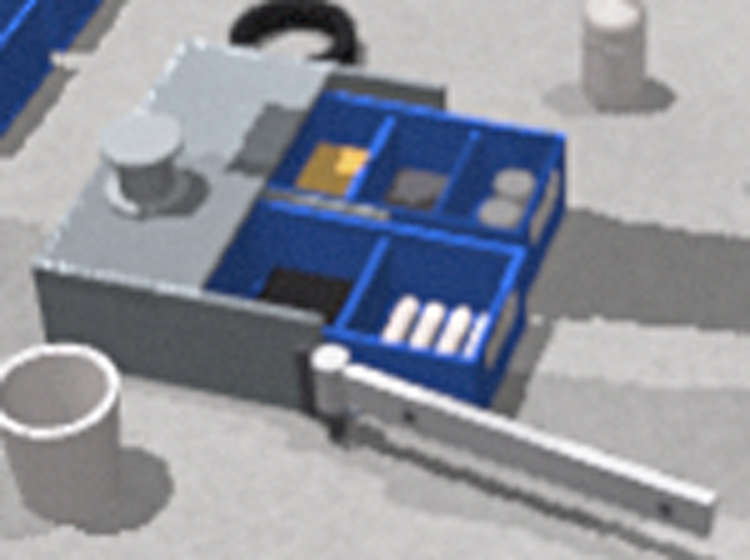

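View pics/scene1.png

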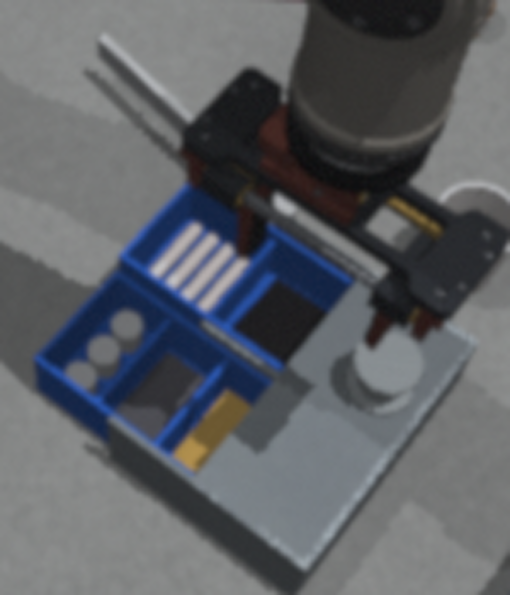

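The crops show the rack's top corners and both drawers' front corners clearly. In the side crop the bar tip is at (715,495) and the hinge at (331,355). I'll fit the rack pose, drawer protrusions and bar angle to these points together.

```bash
cat > h.py <<'E'
import numpy as np, cv2
from plant import bot
def project(n,P):
    c=bot.calibration(n); T=np.linalg.inv(c["pose"]); q=np.atleast_2d(P)@T[:3,:3].T+T[:3,3]
    s=q[:,:2]/q[:,2:]; f=210/np.tan(np.radians(c["fov_y"]/2))
    return s*(1+c["k1"]*(s**2).sum(1,keepdims=True))*f+[c["cx"],c["cy"]]
def rz(a): return np.array([[np.cos(a),-np.sin(a),0],[np.sin(a),np.cos(a),0],[0,0,1]])
E
python3 - <<'E'
from h import *
from scipy.optimize import least_squares
S=lambda u,v:(165+u/5-.4,150+v/5-.4); C=lambda u,v:(255+u/3.4-.35,140+v/3.4-.35)
# kind: rack point / drawer L,R protrusion / bar
obs=[("side",S(37,262),"r",(87.5,109.5,73)),("side",S(185,40),"r",(87.5,-109.5,73)),("side",S(445,88),"r",(-82.5,-109.5,73)),
("side",S(210,290),"r",(-10,102,73)),
("scene",C(302,570),"r",(87.5,-109.5,73)),("scene",C(473,343),"r",(87.5,109.5,73)),("scene",C(110,428),"r",(-82.5,-109.5,73)),
("side",S(565,135),"R",(-82.5,-101.5,58)),("side",S(525,245),"L",(-82.5,5.5,58)),("side",S(490,358),"L",(-82.5,101.5,58)),
("scene",C(122,258),"L",(-82.5,5.5,58)),("scene",C(38,360),"R",(-82.5,-101.5,58)),("scene",C(116,285),"R",(-82.5,-5.5,58)),
("side",S(715,495),"b",(-4,-224,58)),("side",S(348,368),"b",(-4,-14,58)),("scene",C(103,40),"b",(0,-224,58))]
def model(p):
    out=[]
    for n,px,k,X in obs:
        X=np.array(X,float)
        if k=="L":X[0]-=p[3]
        if k=="R":X[0]-=p[4]
        if k=="b":X=rz(-p[5])@X+[-92.5,122,0]
        out.append(project(n,rz(p[2])@X+[p[0],p[1],0])[0]-px)
    return np.array(out)
best=least_squares(lambda p:model(p).ravel(),[750,0,0,60,60,1.8],loss="soft_l1")
print(best.x.round(3)); print(model(best.x).round(1).tolist())
E
```

```text
Traceback (most recent call last):
  File "h.py", line 4, in project
    c=bot.calibration(n); T=np.linalg.inv(c["pose"]); q=np.atleast_2d(P)@T[:3,:3].T+T[:3,3]
ValueError: time passes only in moves, steps and waits
```

```bash
sed -i 's/^def project/import functools\ncal=functools.lru_cache(None)(bot.calibration)\ndef project/; s/c=bot.calibration(n)/c=cal(n)/' h.py
cat > fit.py <<'E'
from h import *
from scipy.optimize import least_squares
S=lambda u,v:(165+u/5-.4,150+v/5-.4); C=lambda u,v:(255+u/3.4-.35,140+v/3.4-.35)
obs=[("side",S(37,262),"r",(87.5,109.5,73)),("side",S(185,40),"r",(87.5,-109.5,73)),("side",S(445,88),"r",(-82.5,-109.5,73)),
("side",S(210,290),"r",(-10,102,73)),
("scene",C(302,570),"r",(87.5,-109.5,73)),("scene",C(473,343),"r",(87.5,109.5,73)),("scene",C(110,428),"r",(-82.5,-109.5,73)),
("side",S(565,135),"R",(-82.5,-101.5,58)),("side",S(525,245),"L",(-82.5,5.5,58)),("side",S(490,358),"L",(-82.5,101.5,58)),
("scene",C(122,258),"L",(-82.5,5.5,58)),("scene",C(38,360),"R",(-82.5,-101.5,58)),("scene",C(116,285),"R",(-82.5,-5.5,58)),
("side",S(715,495),"b",(-4,-224,58)),("side",S(348,368),"b",(-4,-14,58)),("scene",C(103,40),"b",(0,-224,58))]
def model(p):
    out=[]
    for n,px,k,X in obs:
        X=np.array(X,float)
        if k=="L":X[0]-=p[3]
        if k=="R":X[0]-=p[4]
        if k=="b":X=rz(-p[5])@X+[-92.5,122,0]
        out.append(project(n,rz(p[2])@X+[p[0],p[1],0])[0]-px)
    return np.array(out)
best=least_squares(lambda p:model(p).ravel(),[750,0,0,60,60,1.8],loss="soft_l1")
print(best.x.round(3)); print(model(best.x).round(1).tolist())
E
python3 fit.py
```

```text
[ 7.3689e+02  1.9320e+00 -5.2000e-02  6.2367e+01  6.2585e+01  1.6870e+00]
[[-21.1, -6.9], [-14.8, -5.5], [-16.8, -4.4], [-23.7, -6.6], [17.8, 20.5], [22.8, 19.7], [16.5, 12.6], [-22.3, -4.1], [-28.1, -4.3], [-34.7, -5.3], [24.2, 17.4], [20.3, 16.0], [23.1, 12.2], [-26.7, -4.9], [-23.4, -4.4], [16.9, 11.7]]
```

The residuals are systematic and opposite in the two cameras, so I'll check each camera's projection against the known robot base and TCP.

```bash
cat >> fit.py <<'E'
for n in("side","scene"):
    print(n,"base,tip px*1.4:",(project(n,[[0,0,0],[675,0,223]])*1.4).round(1).tolist())
    allobs=obs; obs=[o for o in allobs if o[0]==n]
    b=least_squares(lambda p:model(p).ravel(),[750,0,0,60,60,1.8],loss="soft_l1")
    print(b.x.round(3),model(b.x).round(1).tolist()); obs=allobs
E
python3 fit.py
```

```text
[ 7.3689e+02  1.9320e+00 -5.2000e-02  6.2367e+01  6.2585e+01  1.6870e+00]
[[-21.1, -6.9], [-14.8, -5.5], [-16.8, -4.4], [-23.7, -6.6], [17.8, 20.5], [22.8, 19.7], [16.5, 12.6], [-22.3, -4.1], [-28.1, -4.3], [-34.7, -5.3], [24.2, 17.4], [20.3, 16.0], [23.1, 12.2], [-26.7, -4.9], [-23.4, -4.4], [16.9, 11.7]]
side base,tip px*1.4: [[629.9, 345.8], [296.2, 193.9]]
[6.74791e+02 7.77700e+00 1.60000e-02 8.57880e+01 7.60670e+01 1.74900e+00] [[-0.6, 0.4], [-0.2, -0.5], [0.4, -1.3], [-1.4, -0.7], [0.1, -1.0], [1.3, 0.3], [-1.7, 0.3], [0.4, 0.3], [1.2, 0.7]]
scene base,tip px*1.4: [[224.9, 191.0], [485.2, 314.5]]
[675.896   8.345 -25.127  79.979  73.089 -35.94 ] [[0.6, 1.0], [1.5, 0.3], [-1.1, -1.7], [-0.4, 0.5], [-0.5, 0.9], [0.8, -3.1], [-0.6, -1.3]]
```

Each camera alone gives a consistent rack at (675, 8), so the joint fit had only fallen into a bad local minimum. I'll refit from there.

```bash
sed -i 's/\[750,0,0,60,60,1.8\]/[675,8,0,80,75,1.75]/' fit.py; python3 fit.py | head -2
python3 - <<'E'
from h import *
# rough bystanders, from the 784 px views
def ray(n,u,v,z):
    from scipy.optimize import fsolve
    return fsolve(lambda p:project(n,[[p[0],p[1],z]])[0]-np.array([u,v])/1.4,[650,0]).round(0)
print("bottle",ray("side",403,200,110),"cup",ray("side",247,318,75),"spool",ray("side",272,250,113),"tape",ray("scene",431,471,22),"jar",ray("side",267,436,60),"pink",ray("side",404,400,50), "pink2",ray("side",492,236,50))
for x,y,z in((520,150,50),(520,-45,50),(520,62,50),(480,0,150),(500,90,50)):
  print((x,y,z),bot.solve_ik([x,y,z],bot.read_tcp_rot()))
E
```

```text
[6.75058e+02 8.00200e+00 1.10000e-02 8.29980e+01 7.35960e+01 1.74600e+00]
[[-0.9, 0.3], [-0.1, -0.5], [0.4, -1.1], [-1.8, -0.7], [0.5, 0.9], [1.0, -0.1], [-1.4, -1.6], [-0.7, -0.9], [0.1, 0.4], [-3.1, 0.4], [-1.8, 0.0], [-1.1, 1.1], [0.1, -3.1], [-0.1, 0.6], [0.8, 0.8], [-2.2, -0.7]]
bottle [ 515. -197.] cup [704. 206.] spool [717.  49.] tape [ 734. -191.] jar [565. 432.] pink [377. 290.] pink2 [ 314. -204.]
(520, 150, 50) [-21.12423119  30.57357319  -1.96872106 115.58546252   1.75579822
  33.92796903 -24.27772822]
(520, -45, 50) [ -2.0862528   29.30967069   0.22634688 118.28004491  -0.20375357
  32.47404446  -1.71713632]
(520, 62, 50) [-12.79709016  29.42310522  -1.02538203 117.97896719   0.91174358
  32.66750422 -14.45858999]
(480, 0, 150) [ -7.12443372  16.54929607  -0.37897972 120.47375872   0.15114618
  43.04062652  -7.59857033]
(500, 90, 50) [-15.99237405  28.41504004  -1.52999117 120.01957065   1.35812526
  31.64262128 -18.49543555]
```

The joint fit is now good to about 1–2 px: rack at (675, 8) with yaw 0.011. The left drawer stands out 83 mm, the right one 74 mm, and the bar is at 1.75 rad, all within the stated ranges. Next I'll push the drawers with the jaws shut, checking the force as they go.

```bash
cat >> h.py <<'E'
RACK=np.array([675.06,8.0,0]); RR=rz(0.011)
W=lambda x,y,z: RACK+RR@np.array([x,y,z],float)
R0=RR@np.array([[1,0,0],[0,0,1],[0,-1,0]],float)   # tool y down, jaws open along rack y
Z=45
def inv(): return (RR.T@(bot.read_eef_pos()-RACK)).round(1)
E
cat > push.py <<'E'
from h import *
bot.gripper_to(0,20)
for y,prot in((53.5,83),(-53.5,73.6)):
    x0=-82.5-prot-10-28
    bot.move_pose(W(x0,y,150),R0); bot.servo_line(W(x0,y,Z),velocity=200); bot.wait(.1)
    f0=RR.T@bot.read_ft_force(); print("zero",f0.round(1),bot.read_finger_gap())
    x=x0+18
    while x<-84:
        far=x<-112; x+=10 if far else 2
        bot.servo_line(W(x,y,Z),velocity=70 if far else 30)
        f=RR.T@bot.read_ft_force()-f0; print(round(x,1),inv()[0],f.round(1)[:2],end="; ")
        if f[0]<-20: break
    print("end t",bot.read_time_s())
    bot.servo_line(W(x-50,y,Z)); bot.servo_line(W(x-50,y,150),velocity=250)
im=bot.read_camera("side")[150:262,165:315,::-1]; cv2.imwrite("pics/side2.png",cv2.resize(im,None,fx=5,fy=5,interpolation=cv2.INTER_CUBIC))
E
python3 push.py
```

```text
zero [-0.5  0.5  0.1] 0.5551151079030957
-175.5 -175.1 [ 0.8 -0.4]; -165.5 -165.1 [ 0.7 -0.5]; -155.5 -155.0 [ 1.3 -0.5]; -145.5 -145.0 [ 1.2 -1.2]; -135.5 -135.0 [0.1 0.1]; -125.5 -125.1 [ 0.8 -0.6]; -115.5 -115.1 [ 1.6 -0.2]; -105.5 -105.1 [ 0.8 -0.7]; -103.5 -103.8 [-0.4 -1.4]; -101.5 -101.7 [-1.  -0.6]; -99.5 -99.2 [-0.3 -1.3]; -97.5 -97.1 [-0.7 -0.1]; -95.5 -95.2 [-0.6 -0.8]; -93.5 -93.7 [-2.6 -0.6]; -91.5 -93.7 [-9.9 -1.4]; -89.5 -93.7 [-15.7  -0.9]; -87.5 -93.7 [-20.7   0.7]; end t 8.3167
zero [0.1 0.2 0.4] 0.30369422403967167
-166.1 -165.6 [-0.9 -0.6]; -156.1 -155.7 [ 0.1 -0.6]; -146.1 -145.6 [-0.3  0.6]; -136.1 -135.6 [-0.4 -0.1]; -126.1 -125.6 [-0.1 -0. ]; -116.1 -115.7 [-0.  -0.7]; -106.1 -105.7 [-0.7 -0.2]; -104.1 -104.3 [-1.3 -0.1]; -102.1 -102.3 [-1.9 -1. ]; -100.1 -99.9 [-1.4 -0.3]; -98.1 -97.7 [ 0.1 -0.2]; -96.1 -95.8 [-2.1  0.7]; -94.1 -94.3 [-2.9  0.1]; -92.1 -94.2 [-7.6 -0.1]; -90.1 -94.2 [-13.7   1. ]; -88.1 -94.2 [-18.9   0.1]; -86.1 -94.2 [-24.3   0.2]; end t 15.4917
```

View pics/side2.png

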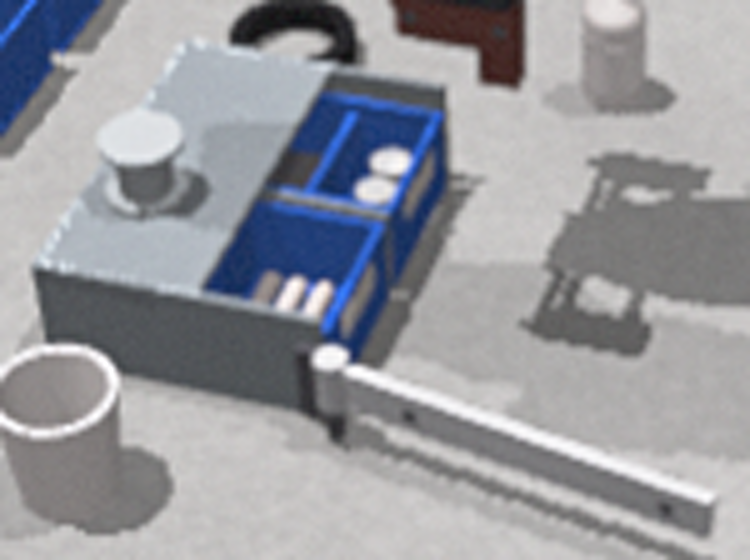

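Both drawers are home: each came to a hard stop at tool x ≈ -94 in the rack frame, and their fronts are level with the rack's walls. The bar and bystanders haven't moved. Now I'll swing the bar shut.

```bash
cat > bar.py <<'E'
from h import *
def pos(t,gap=0,z=Z):
    d=4+11.5*abs(np.cos(t))+14*abs(np.sin(t))+gap
    p=np.array([-92.5,122,0])+rz(-t)@np.array([-d,-140,0]); return W(p[0],p[1],z)
t=1.746
bot.move_pose(pos(t,30,150),R0); bot.servo_line(pos(t,30),velocity=200); bot.wait(.1)
f0=RR.T@bot.read_ft_force(); bot.servo_line(pos(t,5),velocity=100)
while t>-0.05:
    t-=0.1 if t>.15 else .02
    bot.servo_line(pos(t),velocity=60 if t>.15 else 25)
    f=RR.T@bot.read_ft_force()-f0; print(round(t,2),inv()[:2],f.round(1)[:2],end="; ")
    if np.hypot(*f[:2])>12: break
print("t",bot.read_time_s())
p=bot.read_eef_pos(); bot.servo_line(p+RR@[-60,0,0]); p=bot.read_eef_pos(); bot.servo_line([p[0],p[1],220],velocity=250)
print(bot.read_time_s())
im=bot.read_camera("side")[150:262,165:315,::-1]; cv2.imwrite("pics/side3.png",cv2.resize(im,None,fx=5,fy=5,interpolation=cv2.INTER_CUBIC))
E
python3 bar.py
```

```text
1.65 [-230.9  150.8] [0.9 0.1]; 1.55 [-233.1  136.1] [0.5 0. ]; 1.45 [-234.   123.1] [-0.3  0. ]; 1.35 [-233.6  109.8] [1.  0.2]; 1.25 [-231.9   96.5] [ 0.5 -0.1]; 1.15 [-228.9   83.2] [0.7 0.6]; 1.05 [-224.6   70.2] [1.  0.6]; 0.95 [-218.9   57.4] [1.7 0.2]; 0.85 [-211.8   45.1] [ 0.5 -0.2]; 0.75 [-203.4   33.5] [ 0.8 -0.3]; 0.65 [-193.8   22.7] [0.2 0.7]; 0.55 [-182.9   12.9] [0.1 0.3]; 0.45 [-170.9    4.1] [-0.1  0.9]; 0.35 [-158.    -3.4] [0.3 0.2]; 0.25 [-144.1   -9.6] [0.2 0.7]; 0.15 [-130.   -14.1] [0.7 0.6]; 0.13 [-127.   -14.8] [-0.   0.2]; 0.11 [-123.9  -15.5] [-0.   0.3]; 0.09 [-120.9  -16.1] [0.7 0.7]; 0.07 [-117.8  -16.7] [-0.1 -0.3]; 0.05 [-114.8  -17.2] [0.  0.3]; 0.03 [-111.7  -17.6] [ 0.5 -0.2]; 0.01 [-108.6  -17.9] [0.7 0.6]; -0.01 [-107.9  -18.2] [-4.   0.7]; -0.03 [-107.8  -18.3] [-11.8   1.3]; -0.05 [-107.7  -18.4] [-17.7   1.7]; t 28.125
29.575
```

View pics/side3.png

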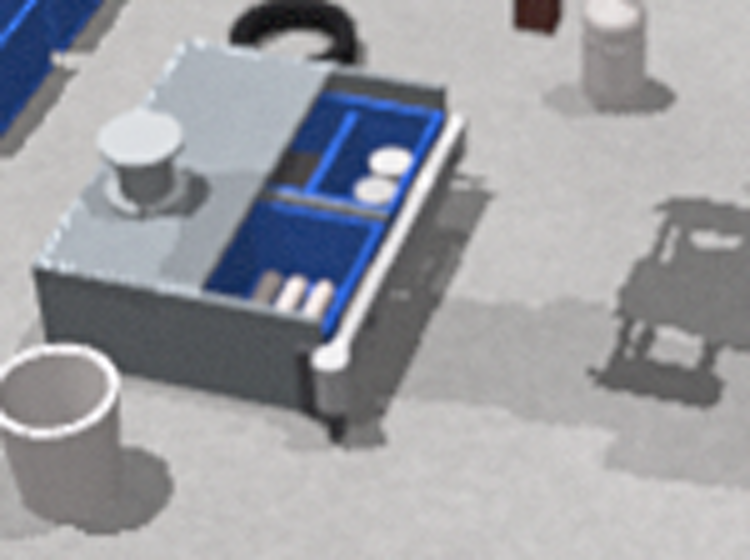

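The bar lies flat across both fronts: it met a stop at -107.8, where -108 was expected. The drawers are home, and the arm is clear of everything.

```bash
python3 -c "
from plant import bot
bot.wait(.3); print(bot.read_ft_force().round(1)); bot.hand_in()"
```

```text
[-0.6 -0.6  0. ]
the job is handed in; nothing more can be done
```

I pushed both blue drawers home with the shut fingertips, swung the bar shut across their fronts, backed away and handed the job in after about 30 s of the 58 s.

- **Drawers:** each stopped hard against the back wall, at -93.7 and -94.2 mm tool x in the rack frame, under about 20–24 N.
- **Bar:** it met its stop at -107.8 mm, against the -108 mm expected for fully shut. The last side picture shows it flat across both fronts.
- **Surroundings:** the cup, spool, tape and bottle look unmoved in the last picture. The jar and screwdriver were not in that crop, but the arm did not go near them.
- **Clear at the end:** the wrist force was under 1 N before handing in, so the robot was touching nothing.

One check went wrong on the way: my first pose fit landed in a false minimum, with errors of about 20 px. Fitting each camera separately showed this, and the refit agreed to within about 3 px. No other check failed.

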